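# Take the spool bracket off its keyhole screw

### The arm

A 7-joint arm with a two-finger parallel gripper is mounted at the origin on a cart in front of the work surface, level with it; the furniture and walls round the work are solid. World frame = base frame: x ahead of the robot, y to its left, z up, the work surface at z = 0. Lengths are in m, angles in rad, forces in N, time in s.
With the tool pointing down it reaches from about 0.35 to 0.9 m from the base axis. Payload 7.2 kg.
Tool frame: the origin (TCP) lies midway between the tips of the shut fingers; the grasp point (between the pads) lies manip.tcp_to_grasp behind it (manip.tcp_to_grasp is the distance from the TCP to the grasp point, in m); z points along the fingers, x is the direction in which the jaws open and shut, and the axes are right-handed (so a half turn about z gives the same grasp; the last joint's range is limited). The gripper opens to 88 mm and grips with 3 to 60 N. Pads are 20 mm wide; open, the fingers measure 115 mm over their backs; the gripper's body (75 mm by 178 mm) begins 61 mm behind the grasp point.
Start: joints at [1.208, 0.411, -0.013, 1.596, 0.006, 1.134, -0.082], TCP at [0.182, -0.598, 0.223] pointing down, gripper open.
Joint ranges: [-2.95, 2.95], [-0.29, 1.99], [-1.47, 1.44], [0.14, 2.54], [-1.03, 4.17], [0.13, 1.85], [-2.86, 2.86]. Speed limits (rad/s): [2.39, 2.39, 3.01, 3.01, 3.14, 3.14, 3.14].

### API

Orientations are given as a rotation vector (axis times angle).
In Python, from station import manip gives the robot as it stands.
- The arm moves only by the tool apply_moves, never from a script. Its argument "commands" is one flat list of numbers, 7 for each row, row after row: the opening, from 0 (shut) to 1 (fully open), then the shift along the tool's x, y, z in m, then the turn, a rotation vector about the tool's x, y, z in rad. In form: [claw, dx, dy, dz, rx, ry, rz, claw, dx, dy, dz, rx, ry, rz, ...]. A call has 1 to 12 rows; each row shifts and turns the commanded pose from where the row before left it, along the tool's axes as they then stand; what a row does not reach is not made up. A row lasts 1/8 s, in which the tool goes at most 62.5 mm and 10.7 degrees, less where a joint would pass 70% of its speed; a pose out of reach is approached as far as the arm can. A call with a gripper value outside its range is refused whole. The fingers move at their own pace and stop on an object; "newtons" is the grip in N (left out, the last holds). Time passes only in rows, so rows that do not move let the fingers close. It gives the time, the measured TCP pose, the force and the opening at its end, in the units of the state.
- manip.state(): the state, without advancing time (a new reading comes with each control period).
- manip.grab_frame(name): name is "scene" or "top" or "wrist"; returns a dict with "frame" (400x640x3 uint8, red, green, blue), "z_map" (400x640 float32, m along the optical axis (not along the pixel's ray), 0 where there is no reading), "intrinsics" (3x3 intrinsics, pixels), "R" (3x3) and "t" (3): a world point X has camera coordinates R X + t. Camera axes: x right, y down, z forward; pixel columns grow to the right and rows downward; lengths in m; the calibration is good to about 2 mm. A picture is of the moment at which its call begins.
- manip.close_job(): hands the job in, once; it reports no verdict.
Trained networks look in a picture, given as the dict that the camera call returned (one of the last four; its "shot" number tells which), for a name from the list of things; names that differ only in an ending like _2 or _b are one class to them, and where a whole thing is asked for, a point or a joint stands for the part that bears it (a point fixed in the world has none). Each returns a list of dicts, best first, with "confidence" (0 to 1); they miss things now and then, are a little off and sometimes report something else, mostly with a low value. They report only what shows in the picture. A call takes as long as a camera call. They do not tell look-alikes from the thing itself.
- manip.silhouettes(picture, target): "pixels" (400x640 bool, what is visible of it).
- manip.mark_of(picture, target): "at" ([x, y, z] in m, in world coordinates, good to about 4 mm: a listed point, or the origin of a listed thing).
The state is a dict: "time": time; "q": joint angles; "qvel": joint speeds; "joint_efforts": joint torques, N m; "position": TCP position; "tcp_rot": TCP orientation; "contact_force": force on the tool from outside, world axes, zero at the start; "moment": the same for the moment, N m; "width": opening from 0.0 (shut) to 1.0 (fully open).
Only numpy, scipy, OpenCV 4.12 (cv2) and the standard library are available. Lean on these libraries where they do the work, as an engineer would, in place of code of your own. Each camera call takes 0.05 s, during which the arm holds its last target. There are 200 camera calls.

### The job

Two steel hangers hang by keyholes on the screws of the small wooden board. Take down the spool bracket (the one with the flat foot and the thick upright post): lift it until the screw head stands in the round part of its keyhole and pull it off towards you. Stand it upright on its foot in the middle of the grey soldering block that lies to the right of the board, ready for repair, and leave the hook hanger hanging on its screw.

Things in the scene. Friction and masses are not known exactly. Their poses are not given: they have to be found in the camera images.
- bracket_post (a point): Spool bracket at its grip: solid upright steel post, 24 (x) x 14 mm (y), on the foot of the bracket, ending 105 mm above the foot's underside. Point: on the post's axis, 20 mm below its top, 85 mm above the foot's underside, 52 mm in front of the board's face. Axes: x into the board, z up, y to the left of one facing the board, square to the post. Grip the post from above, across y.
- bracket_foot (a point): Same bracket (loose, 0.13 to 0.25 kg, mostly in the post, same axes) at the centre of its foot's underside, 19 mm further in +x than the post's axis. Foot 60 mm wide (y), 66 mm deep, 5 mm thick; it stands freely on it. Behind the foot rises the back plate, 60 mm wide, 115 mm high, 5 mm thick, flat against the board. Hung, the underside is 30 mm above the bench.
- bracket_hole (a point): Same bracket, centre of the round hole (36 mm across) of the keyhole in its back plate; a slot 13 mm wide leads up from it and holds the screw at its top end, 34 mm above this point. Raise the bracket 34 mm (26 to 42 mm does) to bring the hole over the screw head, then move it along its -x; after 20 mm it is free of the screw.
- board: Fixed wooden board standing on the bench, 260 mm wide, top edge 155 mm up. Origin: on the bench below the middle of its front face; x into the board, z up. Two screws, 65 mm either side of the middle, 130 mm up: shank 6 mm, head 20 mm across, standing 11 mm off the face. The spool bracket hangs on one, the hook hanger on the other; which is which varies.
- block_top (a point): Grey soldering block with a dark round patch, 100 x 68 x 24 mm, loose, 0.5 kg, flat on the bench right of the board. Point: centre of its top face, 24 mm up; x along its 100 mm, z up. It is the largest of three flat blocks whose places vary (the others: black rubber 60 x 60 x 22 mm, bright steel 75 x 75 x 18 mm).
- hook_plate (a point): Hook hanger, to be left hanging: loose, the same keyhole back plate but with a bent round rod hook, no foot and no post; 130 mm beside the bracket. Point: centre of its back plate, z up.
Not all that is in view belongs to the job. Leave any red look-alike of the part that bears block_top alone.

How it is judged:
On the way:
1. the spool bracket is off its screw, its hole 30 mm or more in front of the board (x of bracket_hole in the frame of board below -0.03 m), for 0.1 s.
At the end, for the whole second after the job is handed in: The spool bracket stands upright (within 7 degrees) on its foot on the soldering block, the foot's centre within 25 mm of the centre of the block's top, foot down on the block (within 6 mm), the block lying flat; the hook hanger still hangs on its screw, within 25 mm of where it hung (horizontal distance between bracket_foot and block_top below 0.025 m and z of bracket_foot in the frame of block_top between -0.004 and 0.006 m and angle between each of bracket_foot, block_top's own z axis and vertical below 0.12 rad and distance of hook_plate from where it was at the start of the episode below 0.025 m); the robot touches nothing.
It fails at once if the hook hanger is knocked off its screw (distance of hook_plate from where it was at the start of the episode above 0.06 m).
It also fails if it takes over 40 s, if anything falls off the work surface, if the arm or the gripper's body presses on something with over 40 N, if the wrist force passes 120 N, or if a joint passes its speed limit or range.

## Working session

There is one attempt and no reset: what is moved stays moved. The work goes in short steps, Python scripts to look and compute and a tool call to move; the robot and the scene stay as the last step left them, time stands still between calls to the robot, and variables do not carry over. Pictures are saved under pics/ and viewed, about 8 in all and at most 12, crops included, and the job is handed in when it is done.

Besides the shell and the picture viewer there is one more tool, called after "Request:" as name(argument=value, ...) on one line, values as JSON. apply_moves: Moves the arm, as the interface text tells. Its arguments: {"type":"object","properties":{"commands":{"type":"array"},"newtons":{"type":"number"}},"required":["commands"]}

```bash
mkdir -p pics
cat > h.py <<'E'
from station import manip
import numpy as np, cv2
def snap(n,fn=None,crop=None,scale=1):
    p=manip.grab_frame(n)
    if fn:
        im=p["frame"][...,::-1]
        if crop: im=im[crop[1]:crop[3],crop[0]:crop[2]]
        cv2.imwrite("pics/"+fn,cv2.resize(im,None,fx=scale,fy=scale,interpolation=cv2.INTER_CUBIC))
    return p
def pix(p,X):
    c=p["R"]@np.array(X)+p["t"]; u=p["intrinsics"]@c; return (u[:2]/u[2]).round(0)
def cloud(p,m=None):
    z=p["z_map"]; v,u=np.nonzero((z>0)&(m if m is not None else True)); d=z[v,u]
    c=np.linalg.inv(p["intrinsics"])@np.vstack([u*d,v*d,d]); return (p["R"].T@(c-p["t"][:,None])).T
E
python3 - <<'E'
from h import *
np.set_printoptions(precision=4,suppress=True)
ps={n:snap(n,n+"1.png") for n in("scene","top")}
for n,p in ps.items():
    for t in("bracket_post","bracket_foot","bracket_hole","board","block_top","hook_plate"):
        print(n,t,[(np.round(r["at"],4),round(r["confidence"],2),pix(p,r["at"])) for r in manip.mark_of(p,t)])
a=cv2.imread("pics/scene1.png");b=cv2.imread("pics/top1.png")
print(manip.state())
E
```

```text
scene bracket_post [(array([0.5768, 0.0933, 0.118 ]), 0.56, array([265., 212.]))]
scene bracket_foot [(array([0.5975, 0.0906, 0.0332]), 0.57, array([262., 238.]))]
scene bracket_hole [(array([0.626 , 0.0849, 0.0961]), 0.86, array([255., 211.]))]
scene board [(array([0.6412, 0.15  , 0.0009]), 0.94, array([232., 251.]))]
scene block_top [(array([ 0.5516, -0.4116,  0.0216]), 0.69, array([403., 186.])), (array([ 0.5962, -0.2492,  0.0241]), 0.64, array([356., 197.]))]
scene hook_plate [(array([0.6506, 0.2106, 0.0867]), 0.82, array([205., 228.]))]
top bracket_post [(array([0.5785, 0.0951, 0.1129]), 0.71, array([248., 180.])), (array([0.5964, 0.0915, 0.0284]), 0.32, array([255., 176.]))]
top bracket_foot [(array([0.5976, 0.0898, 0.0289]), 0.97, array([256., 176.]))]
top bracket_hole [(array([0.6294, 0.0872, 0.0956]), 0.68, array([253., 160.])), (array([0.6526, 0.2111, 0.0891]), 0.25, array([201., 151.]))]
top board [(array([ 0.6436,  0.1497, -0.0017]), 0.88, array([235., 160.]))]
top block_top [(array([ 0.5904, -0.2446,  0.0241]), 0.76, array([389., 179.])), (array([ 0.5464, -0.4135,  0.0218]), 0.59, array([457., 196.]))]
top hook_plate [(array([0.6501, 0.2106, 0.0883]), 0.73, array([202., 152.]))]
{'time': 0.7, 'q': array([ 1.2078,  0.4111, -0.0127,  1.5962,  0.0056,  1.1343, -0.0822]), 'qvel': array([-0.0018,  0.0009, -0.0001, -0.0015, -0.0008,  0.0004, -0.0005]), 'joint_efforts': array([ -0.0007, -58.7576,   0.6404, -29.1342,  -0.0538,   0.0105,
         0.    ]), 'position': array([ 0.1816, -0.598 ,  0.2227]), 'tcp_rot': array([ 2.5236, -1.871 ,  0.0001]), 'contact_force': array([-0.3459, -0.6261,  0.1297]), 'moment': array([0.0346, 0.0328, 0.04  ]), 'width': 0.9963334726478855}
```

View pics/scene1.png

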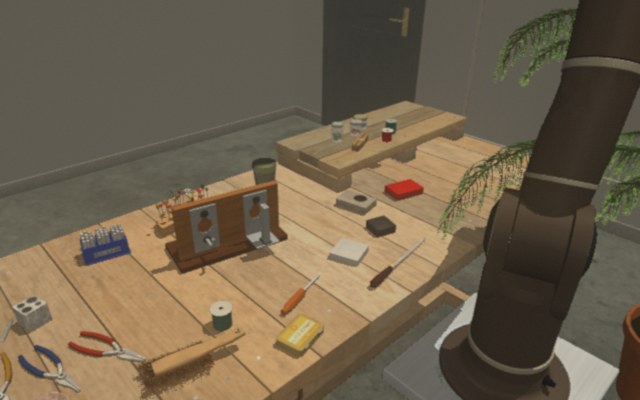

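View pics/top1.png

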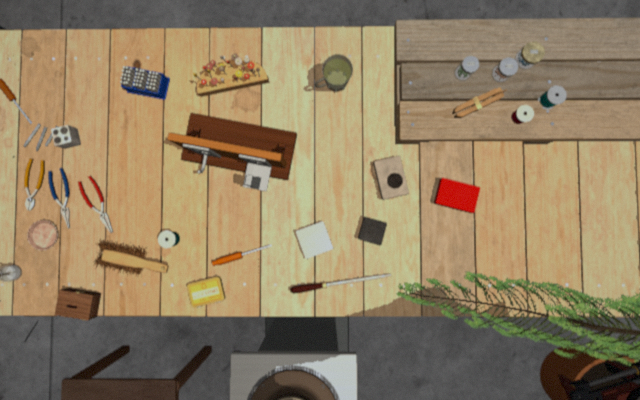

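The scene picture shows the bracket on the right screw (262,225) and the hook hanger on the left one (205,228).

Candidates for the block, by top-view pixel:
- grey with dark patch (389,179)
- red look-alike (457,196)
- black rubber (372,230)
- bright steel (314,239)

I choose the grey one with the patch. Candidates for the post are the bracket (248,180) and the hook rod (201,160); I choose the bracket.

Run:
```python
from h import *
np.set_printoptions(precision=4,suppress=True)
p=snap("top","c2.png",(160,100,480,270),2.5)
def rect(P,n):
    r=cv2.minAreaRect((P[:,:2]*1000).astype(np.float32)); print(n,len(P),r,"med z",np.median(P[:,2]))
C=cloud(p)
near=lambda c,r:np.hypot(C[:,0]-c[0],C[:,1]-c[1])<r
z=C[:,2]
rect(C[near((.645,.15),.16)&(z>.149)&(z<.162)],"board top")
b=C[near((.645,.15),.16)&(z>.149)&(z<.162)]; d=np.polyfit(b[:,1],b[:,0],1); print("slope",d,np.arctan(d[0]))
rect(C[near((.578,.094),.035)&(z>.125)&(z<.143)],"post top")
rect(C[near((.597,.09),.06)&(z>.03)&(z<.04)],"foot")
rect(C[near((.59,-.246),.075)&(z>.018)&(z<.03)],"block")
s=manip.silhouettes(p,"block_top")
for q in s: rect(cloud(p,q["pixels"]),"sil%.2f"%q["confidence"])
print("zs",np.percentile(C[near((.59,-.246),.02)][:,2],[5,50,95]))
```

```text
board top 934 ((652.3226318359375, 142.90084838867188), (259.1233215332031, 18.639760971069336), 78.9024429321289) med z 0.15467618574740483
slope [0.1944 0.6241] 0.1920019169833718
post top 73 ((579.4332885742188, 90.8951416015625), (13.59731674194336, 23.874073028564453), 79.29796600341797) med z 0.13445612051993158
foot 439 ((599.8274536132812, 92.15424346923828), (85.69971466064453, 66.05339050292969), 78.64694213867188) med z 0.03487715641242696
block 1069 ((595.4125366210938, -249.01113891601562), (99.87033081054688, 68.59563446044922), 12.682814598083496) med z 0.02434731751452322
sil0.89 1151 ((552.1070556640625, -414.0103454589844), (100.38167572021484, 72.75043487548828), 74.89952850341797) med z 0.024178977372692218
sil0.84 1075 ((597.3975219726562, -248.75584411621094), (102.9137954711914, 69.06465911865234), 12.787103652954102) med z 0.02432142844108249
zs [0.021  0.0245 0.0276]
```

View pics/c2.png

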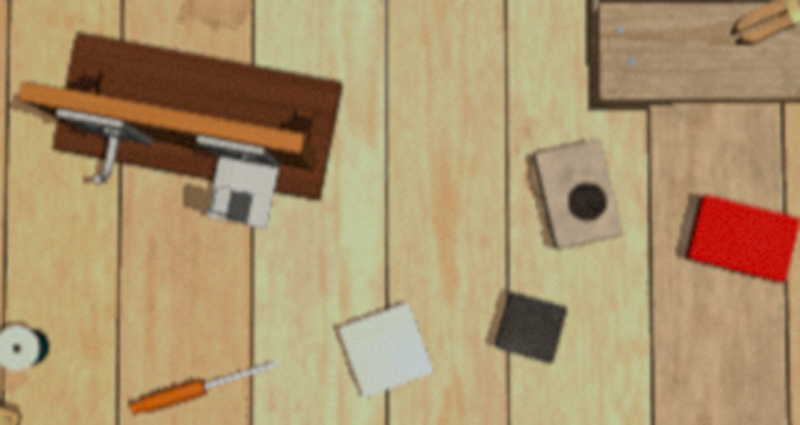

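The crop shows the grey block with its dark patch at crop (587,200), clearly distinct from the red one (745,238). The bracket post top is at (240,205) in front of the right screw. Next I plan the approach and check clearance.

```bash
cat >> h.py <<'E'
from scipy.spatial.transform import Rotation as Ro
def to(goal,s=None):
    "world TCP goal -> shift in current tool axes"
    s=s or manip.state(); return Ro.from_rotvec(s["tcp_rot"]).inv().apply(np.array(goal)-s["position"])
def turn(a):
    R=Ro.from_rotvec(manip.state()["tcp_rot"]); c,s_=np.cos(a),np.sin(a)
    G=Ro.from_matrix(np.array([[c,s_,0],[s_,-c,0],[0,0,-1]])); return (R.inv()*G).as_rotvec()
E
python3 - <<'E'
from h import *
np.set_printoptions(precision=4,suppress=True)
print(manip.tcp_to_grasp)
print(to((.579,.091,.24)),turn(-.193-np.pi/2))
p=snap("scene"); q=snap("top"); 
for C in(cloud(p),cloud(q)):
    a=np.array((.182,-.598));d=np.array((.397,.689));t=np.clip((C[:,:2]-a)@d/(d@d),0,1)
    m=(np.linalg.norm(C[:,:2]-a-t[:,None]*d,axis=1)<.15)&(C[:,2]>.1)&(C[:,0]>.15)
    B=C[m]; print(m.sum(), B[:,2].max() if len(B) else 0, B.min(0),B.max(0), B[::max(1,len(B)//8)])
E
```

```text
0.0187
[-0.5438 -0.5805 -0.0173] [-0.     -0.      0.4878]
5305 0.5318228670832692 [ 0.2324 -0.7027  0.1   ] [0.668  0.2239 0.5318] [[ 0.3025 -0.6839  0.5304]
 [ 0.355  -0.5207  0.4699]
 [ 0.3256 -0.6249  0.3985]
 [ 0.3275 -0.5369  0.1559]
 [ 0.2506 -0.4988  0.1346]
 [ 0.6298  0.0739  0.1451]
 [ 0.6166  0.0875  0.1334]
 [ 0.6497  0.1671  0.1278]
 [ 0.6546  0.2127  0.1005]]
10239 0.49123676444939735 [ 0.1573 -0.7451  0.1   ] [0.6732 0.2207 0.4912] [[ 0.6726  0.2077  0.1539]
 [ 0.3591 -0.4192  0.1308]
 [ 0.3232 -0.5833  0.1532]
 [ 0.349  -0.4785  0.421 ]
 [ 0.3325 -0.4565  0.4233]
 [ 0.2514 -0.5009  0.1745]
 [ 0.2134 -0.6721  0.156 ]
 [ 0.1994 -0.562   0.3186]
 [ 0.2025 -0.5687  0.4054]]
```

Run:
```python
from h import *
p=snap("scene","s3.png"); q=snap("top","t3.png"); w=snap("wrist","w3.png")
a=cv2.imread("pics/s3.png")[0:300,400:640];b=cv2.imread("pics/t3.png")[250:400,340:640]
c=cv2.imread("pics/w3.png")
R=lambda i,w,h:cv2.resize(i,(w,h))
cv2.imwrite("pics/m3.png",np.hstack([R(a,400,500),np.vstack([R(b,400,250),R(c,400,250)])]))
s=manip.state()["position"]
for P in(p,q): print(pix(P,s),pix(P,s+[0,0,.15]),pix(P,s+[0,0,.3]))
C=cloud(q); m=(C[:,2]>.1)&(C[:,0]>.05)&(C[:,1]<-.2); print(np.histogram2d(C[m,0],C[m,1],bins=[np.arange(.05,.6,.05),np.arange(-.9,-.15,.05)])[0].astype(int))
```

```text
[568. 144.] [584.  87.] [603.  22.]
[584. 373.] [638. 404.] [719. 452.]
[[   0    0    0    0    0    0    0    0    0    0    0    0    0    0]
 [   0    0    0    0    0    0    0    0    0    0    0    0    0    0]
 [   0    0   20  125   57  156  359  589    0    0    0    0    0    0]
 [   0    0    2  116  134  666  687  203   93    3    0    0    0    0]
 [   0    0    0  120  147  128   94  414  293  339  180   45    0    0]
 [   0    0   20   47  119  314  324  682 1331  311  267  150    0    0]
 [   0    0    0    0    0    3   31  375  180  151    4    0    0    0]
 [   0    0    0    0    0    0    0    0    0    0    0    0    0    0]
 [   0    0    0    0    0    0    0    0    0    0    0    0    0    0]
 [   0    0    0    0    0    0    0    0    0    0    0    0    0    0]]
```

View pics/m3.png

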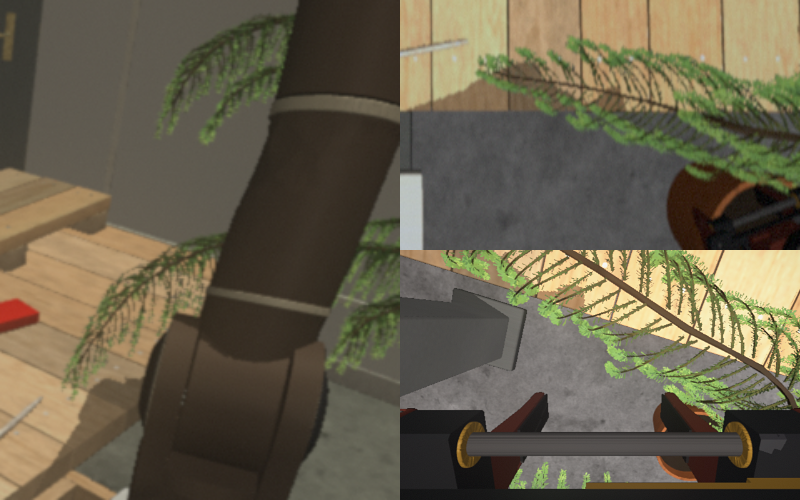

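The frond hangs between the hand and the table. I'll check the clearance of a retract-then-arc path against the depth cloud.

Run:
```python
from h import *
np.set_printoptions(precision=3,suppress=True)
L=[]
for n in("scene","top","wrist"):
    p=snap(n); f=p["frame"].astype(int); g=(f[...,1]>f[...,2]+25)&(f[...,1]>=f[...,0]-5)
    C=cloud(p,g); C=C[(C[:,2]>.04)&(C[:,0]<.5)&(C[:,0]>-.3)&(C[:,1]<-.2)]; L.append(C); print(n,len(C),C.min(0),C.max(0))
P=np.vstack(L); np.save("plant.npy",P)
def clr(pos,a):
    c,s=np.cos(a),np.sin(a); R=np.array([[c,s,0],[s,-c,0],[0,0,-1]]); T=(P-pos)@R
    o=[]
    for lo,hi in(((-.058,-.012,-.085),(.058,.012,0)),((-.089,-.0375,-.3),(.089,.0375,-.08))):
        d=np.maximum(np.maximum(np.array(lo)-T,T-np.array(hi)),0); o.append(np.linalg.norm(d,axis=1).min())
    return np.array(o)
s=manip.state()["position"]
for z in(.223,.3,.4): print("start z",z,clr([*s[:2],z],-1.277))
for r in(.55,.5,.45,.4):
  for z in(.25,.35):
    print(r,z,[clr([r*np.cos(t),r*np.sin(t),z],-1.277).min().round(3) for t in np.arange(-1.5,-.1,.2)],[clr([r*np.cos(t),r*np.sin(t),z],-1.277+.3*np.pi*0+(t+1.277)).min().round(3) for t in np.arange(-1.5,-.1,.2)])
```

```text
scene 3164 [-0.026 -1.362  0.04 ] [ 0.369 -0.26   0.531]
top 5510 [ 0.155 -0.811  0.04 ] [ 0.37  -0.26   0.494]
wrist 31625 [ 0.013 -0.875  0.051] [ 0.333 -0.403  0.336]
start z 0.223 [0. 0.]
start z 0.3 [0.007 0.026]
start z 0.4 [0.051 0.026]
0.55 0.25 [np.float64(0.049), np.float64(0.0), np.float64(0.0), np.float64(0.0), np.float64(0.058), np.float64(0.152), np.float64(0.251)] [np.float64(0.049), np.float64(0.0), np.float64(0.0), np.float64(0.0), np.float64(0.08), np.float64(0.179), np.float64(0.25)]
0.55 0.35 [np.float64(0.114), np.float64(0.029), np.float64(0.0), np.float64(0.0), np.float64(0.058), np.float64(0.155), np.float64(0.253)] [np.float64(0.12), np.float64(0.03), np.float64(0.0), np.float64(0.0), np.float64(0.085), np.float64(0.189), np.float64(0.287)]
0.5 0.25 [np.float64(0.049), np.float64(0.013), np.float64(0.005), np.float64(0.0), np.float64(0.037), np.float64(0.137), np.float64(0.233)] [np.float64(0.049), np.float64(0.012), np.float64(0.0), np.float64(0.0), np.float64(0.08), np.float64(0.176), np.float64(0.237)]
0.5 0.35 [np.float64(0.11), np.float64(0.052), np.floa
[... 615 characters left out ...]
 np.float64(0.23)] [np.float64(0.134), np.float64(0.092), np.float64(0.031), np.float64(0.014), np.float64(0.086), np.float64(0.189), np.float64(0.287)]
0.4 0.25 [np.float64(0.052), np.float64(0.098), np.float64(0.077), np.float64(0.056), np.float64(0.093), np.float64(0.154), np.float64(0.204)] [np.float64(0.05), np.float64(0.098), np.float64(0.07), np.float64(0.057), np.float64(0.1), np.float64(0.176), np.float64(0.231)]
0.4 0.35 [np.float64(0.15), np.float64(0.13), np.float64(0.078), np.float64(0.062), np.float64(0.097), np.float64(0.159), np.float64(0.234)] [np.float64(0.149), np.float64(0.132), np.float64(0.071), np.float64(0.064), np.float64(0.105), np.float64(0.191), np.float64(0.287)]
```

Request:
apply_moves(commands=[1,-0.03,0,-0.008,0,0,0,1,-0.05,0,-0.008,0,0,0,1,-0.055,0,-0.007,0,0,0,1,-0.055,0,-0.007,0,0,0,1,-0.03,0,0,0,0,0,1,-0.008,-0.057,0,0,0,0,1,-0.008,-0.057,0,0,0,0,1,-0.026,-0.046,0,0,0,0,1,-0.026,-0.046,0,0,0,0,1,-0.026,-0.046,0,0,0,0,1,0,0,0,0,0,0.1,1,0,0,0,0,0,0.1])

```text
time: 2.7
position: [0.3319, -0.2238, 0.2528]
tcp_rot: [2.323, -2.115, 0.001]
contact_force: [-1.0, -0.2, 0.3]
width: 1.002
```

Run:
```python
from h import *
s=manip.state();print(s["time"],s["position"],s["contact_force"],s["q"]);print(to((.50,.106,.24)),turn(-.193-np.pi/2))
```

```text
2.7 [ 0.33192182 -0.22380352  0.25279983] [-1.0108727  -0.22914239  0.27602279] [ 0.86134458  0.0106445  -0.38725471  2.03259187  0.0047438   1.0987708
 -1.0054517 ]
[-0.31269706 -0.1980988   0.01272347] [-2.61068997e-04 -3.43927584e-04  2.86390363e-01]
```

Request:
apply_moves(commands=[1,-0.03,-0.018,0,0,0,0,1,-0.051,-0.032,0.002,0,0,0,1,-0.051,-0.032,0.002,0,0,0,1,-0.051,-0.032,0.002,0,0,0,1,-0.05,-0.032,0.002,0,0,0,1,-0.05,-0.032,0.002,0,0,0,1,-0.03,-0.02,0.002,0,0,0,1,0,0,0,0,0,0.14,1,0,0,0,0,0,0.146,1,0,0,0,0,0,0])

```text
time: 3.95
position: [0.499, 0.1061, 0.2407]
tcp_rot: [2.001, -2.422, 0.0]
contact_force: [-0.2, 0.8, -0.1]
width: 1.002
```

Run:
```python
from h import *
np.set_printoptions(precision=4,suppress=True)
s=manip.state();print(s["time"],s["position"],s["q"]);
p=snap("wrist","w4.png")
for t in("bracket_post","bracket_foot","bracket_hole"): print(t,[(r["at"],r["confidence"]) for r in manip.mark_of(p,t)])
C=cloud(p);z=C[:,2]
P=C[(np.hypot(C[:,0]-.579,C[:,1]-.091)<.03)&(z>.127)&(z<.143)]
print(len(P)); 
if len(P)>20: print(cv2.minAreaRect((P[:,:2]*1000).astype(np.float32)),np.median(z[(z>.127)&(z<.143)]))
print(to((.579,.091,.24)),turn(-.193-np.pi/2))
```

```text
3.95 [0.499  0.1061 0.2407] [ 0.2614  0.2692 -0.6781  1.8127  0.1863  1.1241 -2.2409]
bracket_post [([0.5807, 0.0905, 0.1127], 0.91)]
bracket_foot [([0.5965, 0.0906, 0.0314], 0.84), ([0.6539, 0.2069, 0.0879], 0.26)]
bracket_hole [([0.6244, 0.0825, 0.0984], 0.98)]
638
((578.3511962890625, 91.990966796875), (13.16942310333252, 22.901159286499023), 79.07489013671875) 0.1349071773258002
[-0.0005 -0.0814  0.0007] [-0.0002 -0.      0.0039]
```

View pics/w4.png

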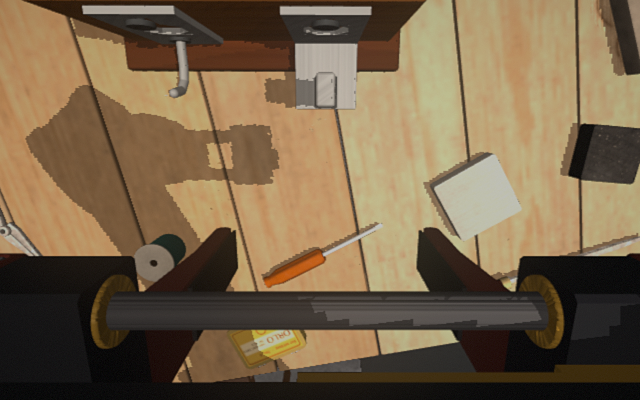

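The wrist view shows the bracket post top at (326,90) and the hook rod at (180,70). The post measures (0.579, 0.0915) with yaw −0.19, which agrees with the top camera. I move forward, descend and grip.

Request:
apply_moves(commands=[1,0,-0.03,0,0,0,0,1,0,-0.031,0,0,0,0,1,0,-0.02,0.01,0,0,0,1,0,0,0.04,0,0,0,1,0,0,0.045,0,0,0,1,0,0,0.03,0,0,0,1,0,0,0.017,0,0,0,1,0,0,0,0,0,0])

```text
time: 5.15
position: [0.5781, 0.0904, 0.098]
tcp_rot: [1.999, -2.422, -0.002]
contact_force: [0.4, 0.2, 0.3]
width: 1.003
```

Request:
apply_moves(commands=[0,0,0,0,0,0,0,0,0,0,0,0,0,0,0,0,0,0,0,0,0,0,0,0,0,0,0,0,0,0,0,0,0,0,0,0,0,0,0,0,0,0], newtons=45)

```text
time: 5.9
position: [0.5785, 0.0905, 0.0986]
tcp_rot: [1.999, -2.423, 0.0]
contact_force: [-0.3, -0.2, -0.2]
width: 0.36
```

Request:
apply_moves(commands=[0,0,0,0,0,0,0,0,0,0,0,0,0,0,0,0,0,0,0,0,0,0,0,0,0,0,0,0,0,0,0,0,0,0,0])

```text
time: 6.52
position: [0.5784, 0.0907, 0.0986]
tcp_rot: [-1.999, 2.423, 0.0]
contact_force: [-0.4, 1.5, -0.5]
width: 0.155
```

Request:
apply_moves(commands=[0,0,0,-0.004,0,0,0,0,0,0,-0.006,0,0,0,0,0,0,-0.006,0,0,0,0,0,0,-0.006,0,0,0,0,0,0,-0.006,0,0,0,0,0,0,-0.006,0,0,0,0,0,0,0,0,0,0])

```text
time: 7.4
position: [0.5788, 0.0907, 0.1333]
tcp_rot: [-1.999, 2.423, -0.001]
contact_force: [0.1, -0.4, -1.6]
width: 0.156
```

Run:
```python
from h import *
np.set_printoptions(precision=4,suppress=True)
p=snap("wrist"); q=snap("top"); r=snap("scene","s5.png",(150,150,330,280),4)
for P in(p,q,r):
  for t in("bracket_post","bracket_hole","hook_plate"): print(t,[(o["at"],round(o["confidence"],2)) for o in manip.mark_of(P,t)])
print(manip.state()["contact_force"],manip.state()["position"])
```

```text
bracket_post [([0.5783, 0.0892, 0.1476], 0.62), ([0.625, 0.0817, 0.131], 0.15)]
bracket_hole [([0.6228, 0.0805, 0.1343], 0.76)]
hook_plate []
bracket_post [([0.5737, 0.0947, 0.144], 0.68)]
bracket_hole [([0.6316, 0.0852, 0.1275], 0.68)]
hook_plate []
bracket_post [([0.5776, 0.0923, 0.1504], 0.86)]
bracket_hole [([0.6275, 0.0807, 0.1306], 0.67)]
hook_plate [([0.6523, 0.2136, 0.0869], 0.76)]
[-0.4694 -0.4307 -2.1013] [0.5785 0.0906 0.1326]
```

View pics/s5.png

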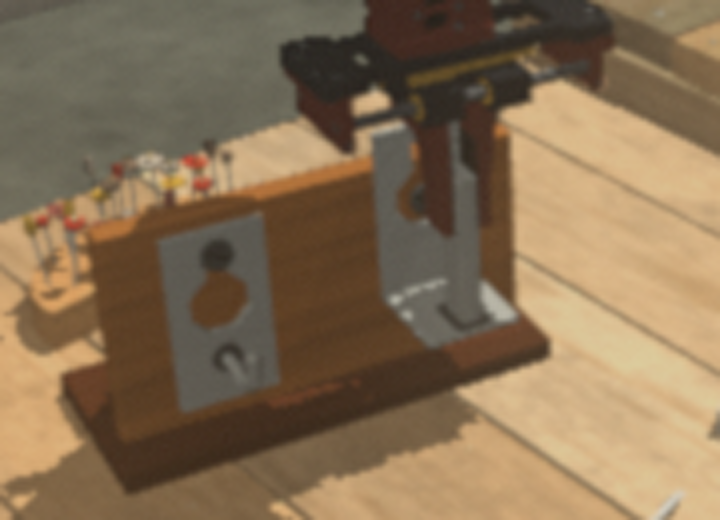

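The picture shows the bracket lifted, with the screw head in its round hole (crop 415,200), and the hook hanger undisturbed. Now I pull it off along −x.

Request:
apply_moves(commands=[0,0,0.004,0,0,0,0,0,0,0.007,0,0,0,0,0,0,0.008,0,0,0,0,0,0,0.008,0,0,0,0,0,0,0.01,0,0,0,0,0,0,0.015,0,0,0,0,0,0,0.02,0,0,0,0,0,0,0.02,0,0,0,0,0,0,0.015,0,0,0,0,0,0,0,0,0,0,0])

```text
time: 9.25
position: [0.4725, 0.1111, 0.1329]
tcp_rot: [2.0, -2.422, 0.001]
contact_force: [0.1, 0.6, -2.2]
width: 0.156
```

Run:
```python
from h import *
np.set_printoptions(precision=4,suppress=True)
p=snap("wrist"); q=snap("top"); r=snap("scene")
for P in(p,q,r):
  for t in("bracket_post","bracket_foot","bracket_hole","hook_plate","block_top"): print(t,[(o["at"],round(o["confidence"],2)) for o in manip.mark_of(P,t)])
s=manip.state();print(s["contact_force"],s["position"],s["q"])
C=cloud(q);m=(np.hypot(C[:,0]-.595,C[:,1]+.249)<.075)&(C[:,2]>.018)&(C[:,2]<.03);print(cv2.minAreaRect((C[m][:,:2]*1000).astype(np.float32)))
print("to place",to((.5765,-.253,.1376)),turn(.22-np.pi/2))
```

```text
bracket_post [([0.4755, 0.1089, 0.1447], 0.7)]
bracket_foot [([0.4903, 0.1092, 0.0642], 0.88)]
bracket_hole [([0.5158, 0.1057, 0.1322], 0.93)]
hook_plate []
block_top []
bracket_post [([0.472, 0.1136, 0.1485], 0.69)]
bracket_foot [([0.4901, 0.1086, 0.0619], 0.92), ([0.5222, 0.1062, 0.1267], 0.48)]
bracket_hole [([0.5233, 0.1021, 0.1306], 0.69)]
hook_plate [([0.6524, 0.2117, 0.0875], 0.66)]
block_top [([0.5923, -0.25, 0.0219], 0.94), ([0.5466, -0.4167, 0.0227], 0.82)]
bracket_post []
bracket_foot [([0.4918, 0.1095, 0.0663], 0.79)]
bracket_hole [([0.5219, 0.1001, 0.1301], 0.81)]
hook_plate [([0.6501, 0.2102, 0.0881], 0.7)]
block_top [([0.5491, -0.414, 0.0216], 0.81), ([0.5958, -0.2462, 0.0258], 0.56)]
[-0.7053  0.5197 -2.1492] [0.4734 0.1109 0.1326] [ 0.2108  0.3582 -0.6559  1.992   0.2809  0.881  -2.3573]
((595.4984130859375, -248.60421752929688), (99.91216278076172, 68.47583770751953), 12.822953224182129)
to place [ 0.3377 -0.1703 -0.0049] [-0.     -0.     -0.4112]
```

Request:
apply_moves(commands=[0,0.018,-0.004,-0.008,0,0,0,0,0.035,-0.012,-0.007,0,0,0,0,0.045,-0.022,0,0,0,0,0,0.045,-0.025,0,0,0,0,0,0.045,-0.025,0,0,0,0,0,0.045,-0.025,0,0,0,0,0,0.045,-0.025,0,0,0,0,0,0.04,-0.02,0,0,0,0,0,0.02,-0.012,0,0,0,-0.1,0,0,0,0,0,0,-0.15,0,0,0,0,0,0,-0.16,0,0,0,0,0,0,0])

```text
time: 11.65
position: [0.5759, -0.2534, 0.1473]
tcp_rot: [-2.449, 1.967, 0.001]
contact_force: [0.3, 0.0, -1.9]
width: 0.157
```

Run:
```python
from h import *
np.set_printoptions(precision=4,suppress=True)
p=snap("wrist","w6.png"); q=snap("top"); r=snap("scene")
for P in(p,q,r):
  for t in("bracket_post","bracket_foot","block_top"): print(t,[(o["at"],round(o["confidence"],2)) for o in manip.mark_of(P,t)])
s=manip.state();print(s["time"],s["contact_force"],s["position"],s["q"])
print("to place",to((.5765,-.2525,.095)),turn(.22-np.pi/2))
```

```text
bracket_post [([0.5775, -0.2553, 0.164], 0.77)]
bracket_foot [([0.5928, -0.2484, 0.0791], 0.55)]
block_top [([0.5435, -0.4128, 0.0214], 0.76)]
bracket_post []
bracket_foot [([0.5959, -0.2487, 0.0749], 0.61)]
block_top []
bracket_post [([0.5726, -0.2526, 0.1675], 0.58)]
bracket_foot [([0.5951, -0.2464, 0.0798], 0.97)]
block_top [([0.5517, -0.4107, 0.024], 0.63), ([0.5916, -0.248, 0.0258], 0.62)]
12.25 [ 0.0894  0.6381 -2.4921] [ 0.5761 -0.2532  0.1477] [ 0.7572  0.5625 -0.6046  1.6354  0.3559  1.0558 -1.3049]
to place [-0.0006 -0.0005  0.0527] [-0.     -0.0002 -0.0013]
```

View pics/w6.png

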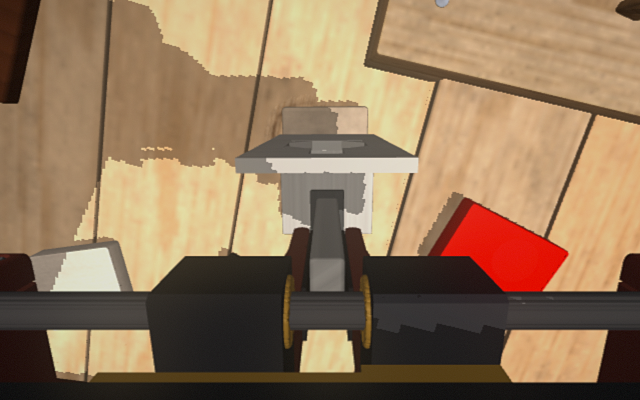

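The wrist view shows the foot (325,200) squarely over the block, whose far edge is visible at (325,115). Now I lower it.

Request:
apply_moves(commands=[0,0,0,0.015,0,0,0,0,0,0,0.018,0,0,0,0,0,0,0.012,0,0,0,0,0,0,0.004,0,0,0,0,0,0,0.002,0,0,0,0,0,0,0.002,0,0,0,0,0,0,0,0,0,0])

```text
time: 13.12
position: [0.5762, -0.2533, 0.0949]
tcp_rot: [-2.451, 1.966, -0.001]
contact_force: [1.1, -0.4, -2.5]
width: 0.155
```

Request:
apply_moves(commands=[0,0,0,0.001,0,0,0,0,0,0,0,0,0,0])

```text
time: 13.38
position: [0.5761, -0.2533, 0.0938]
tcp_rot: [-2.451, 1.966, -0.0]
contact_force: [0.3, -0.5, -2.0]
width: 0.154
```

Request:
apply_moves(commands=[0,0,0,0.001,0,0,0,0,0,0,0,0,0,0])

```text
time: 13.62
position: [0.5763, -0.2533, 0.0928]
tcp_rot: [-2.451, 1.966, -0.001]
contact_force: [0.4, -1.2, -1.0]
width: 0.16
```

Request:
apply_moves(commands=[0,0,0,0.0007,0,0,0,0,0,0,0,0,0,0])

```text
time: 13.88
position: [0.5763, -0.2533, 0.0928]
tcp_rot: [2.451, -1.966, 0.001]
contact_force: [-1.4, 0.9, 4.2]
width: 0.159
```

Contact with the block. I release and rise.

Request:
apply_moves(commands=[0.3,0,0,0,0,0,0,0.5,0,0,0,0,0,0,0.5,0,0,0,0,0,0,0.6,0,0,0,0,0,0,0.6,0,0,0,0,0,0])

```text
time: 14.5
position: [0.5761, -0.2532, 0.0919]
tcp_rot: [2.451, -1.966, -0.0]
contact_force: [-0.7, -0.8, 0.6]
width: 0.596
```

Request:
apply_moves(commands=[0.6,0,0,-0.01,0,0,0,0.6,0,0,-0.02,0,0,0,0.6,0,0,-0.03,0,0,0,0.6,0,0,-0.04,0,0,0,0.6,0,0,-0.03,0,0,0,0.6,0,0.04,0,0,0,0,0.6,0,0.05,0,0,0,0,0.6,0,0.03,0,0,0,0,0.6,0,0,0,0,0,0])

```text
time: 15.62
position: [0.4574, -0.2806, 0.2237]
tcp_rot: [2.447, -1.968, 0.003]
contact_force: [-0.2, -0.2, -0.3]
width: 0.602
```

Run:
```python
from h import *
np.set_printoptions(precision=4,suppress=True)
p=snap("wrist"); q=snap("top"); r=snap("scene","s7.png",(160,140,460,290),2.6)
for P in(p,q,r):
  for t in("bracket_post","bracket_foot","bracket_hole","block_top","hook_plate"): print(t,[(o["at"],round(o["confidence"],2)) for o in manip.mark_of(P,t)])
for P in(p,q):
  C=cloud(P);z=C[:,2]; m=(np.hypot(C[:,0]-.576,C[:,1]+.253)<.03)&(z>.12)&(z<.14)
  if m.sum()>10: print("post top",cv2.minAreaRect((C[m][:,:2]*1000).astype(np.float32)),np.median(z[m]))
s=manip.state();print(s["time"],s["position"],s["contact_force"])
```

```text
bracket_post [([0.5752, -0.257, 0.106], 0.87)]
bracket_foot [([0.5953, -0.2494, 0.0246], 0.68)]
bracket_hole []
block_top [([0.5465, -0.4171, 0.0209], 0.9)]
hook_plate []
bracket_post [([0.5754, -0.2514, 0.1096], 0.91)]
bracket_foot [([0.5954, -0.2484, 0.0234], 0.73)]
bracket_hole [([0.6268, -0.2386, 0.089], 0.83)]
block_top [([0.5942, -0.2467, 0.0218], 0.9), ([0.5475, -0.4163, 0.0227], 0.72)]
hook_plate [([0.6522, 0.2093, 0.0886], 0.67)]
bracket_post [([0.5755, -0.2542, 0.1134], 0.96)]
bracket_foot [([0.5912, -0.2487, 0.0276], 0.69), ([0.5899, -0.248, 0.0262], 0.22)]
bracket_hole [([0.6237, -0.242, 0.0888], 0.56)]
block_top [([0.5551, -0.412, 0.023], 0.97), ([0.5915, -0.2492, 0.0253], 0.63)]
hook_plate [([0.6524, 0.2127, 0.0894], 0.59)]
post top ((575.8027954101562, -253.35537719726562), (24.448549270629883, 13.557061195373535), 13.124418258666992) 0.12841756489435105
post top ((576.8611450195312, -253.9770965576172), (23.502460479736328, 13.770373344421387), 11.453353881835938) 0.1286867942626936
16.525 [ 0.4589 -0.2793  0.2219] [ 0.121  -0.4938 -0.7308]
```

View pics/s7.png

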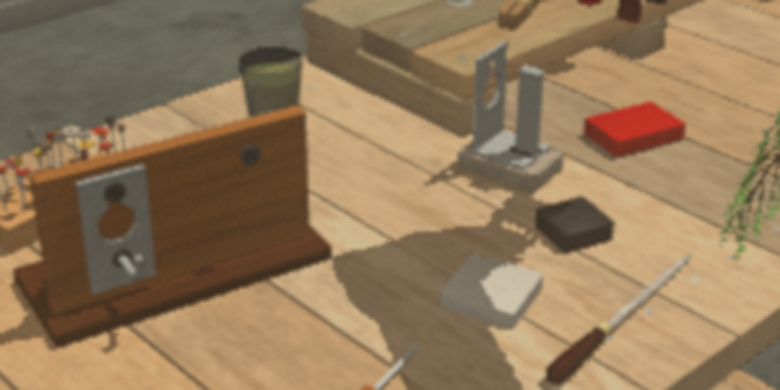

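The picture shows the bracket upright on the grey block (crop 510,120) and the hook hanger still on its screw (115,220). The post top is at z 0.1285, against 0.129 expected.

```bash
python3 -c "
from station import manip
print(manip.close_job())"
```

```text
the job is handed in; nothing more can be done
None
```

The spool bracket now stands upright on its foot on the grey soldering block, and the hook hanger still hangs on its screw. I handed the job in at about 16.5 s; no verdict is reported.

I gripped the post at 45 N, raised it 34 mm, pulled it about 107 mm clear of the board, turned it in line with the block and set it down until light contact.

Last checks before handing in:
- **Centring:** the foot's centre is within about 5 mm of the block's centre (limit 25 mm). The foot at 0.591–0.595 m in x and −0.249 m in y agreed with the block at 0.592–0.596 m and −0.249 m.
- **Height:** the post top is at 0.1285 m against 0.129 m expected, so the foot is down. It looks upright in the picture, but I did not measure the tilt angle.
- **Hook hanger:** within about 3 mm of where it started.
- **Robot:** clear of everything, with force readings at noise level.

At the start the depth data put a plant frond almost touching the gripper, so I backed away around it; no contact force showed. In two wrist views the network reported only the red look-alike as the block. I chose the grey block by its dark patch and left the red one alone.

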